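Lower the patient's arm rest

TASK

The padded arm rest on the consulting desk stands propped up on its ratchet and is wanted flat for the next patient. With the fingertips press the pawl's tab fully down, so that the pawl stays clear of the teeth, and only then push the padded board down past the teeth until it lies fully down; finish with the hand clear. Nothing needs grasping: do not raise the board higher, and leave the flask, cup, phone and pen case where they are.

Things in the scene. Friction and masses are not known exactly. Their poses are not given: they have to be found in the camera images.
- rest: fixed wooden foot of the arm rest: a plank 445 x 145 mm, upper face 18 mm above the desk. Origin: on the desk, straight under the board's hinge axis; x points level along the board to its free end, y to the side with the steel ratchet, z up. The plank reaches from x = -200 to +245 mm and from y = -60 to +85 mm.
- board_hinge (a point): middle of the board's level hinge axis, 90 mm above the desk; the axis runs along the rest's y. Two more teeth on the board's steel sector would catch an engaged pawl at board angles 0.38 and 0.16.
- board (a joint): angle of the padded board above level, rad: 0 = fully down on its stop block, 0.63 to 0.78 at the start, upper stop 1.0. A stiff friction hinge: the board stays where it is left and takes about 3 to 8 N at board_press to push down once the pawl is free. With the pawl engaged it goes down only to about 0.60, where a steel tooth meets the pawl's pin.
- board_press (a point): point to push on the board's firm padded upper face, on its centre line: 165 mm from the hinge axis along the board, 18 mm above the plane through the axis. Its x points along the board to the free end, z out of the pad. 108 mm above the desk when the board is fully down. The pad reaches from 32 to 202 mm from the hinge.
- board_end (a point): middle of the free edge of the board, 235 mm from the hinge axis along the board; the board is 80 mm wide and 12 mm thick, with a low dark roll (26 mm thick, standing 3 mm above the pad) across it 222 mm from the hinge.
- pawl (a joint): angle of the ratchet pawl, rad: 0 = engaged (its pin stands in the path of the teeth, as at the start), clear of all teeth above 0.25, bottom stop at 0.42. No spring: it is stiff and stays where it is put; pressing the tab takes about 4 to 6 N.
- pawl_tab (a point): centre of the upper face of the pawl's steel press tab, a pedal 36 x 36 x 6 mm at the end of the foot away from the board (rest x = -167, y = +60 mm). 69 mm above the desk when engaged, about 33 mm at the bottom stop. It swings about a level axis along the rest's y, 81 mm nearer the hinge and 45 mm above the desk. Nothing stands above it.
- flask: bystander: dark steel vacuum flask, 72 mm across, 195 mm tall, standing; origin at the centre of its underside
- cup: bystander: white tea cup, 80 mm across the rim, 55 mm tall, standing; origin at the centre of its underside
- phone: bystander: black slab phone lying flat, 75 x 155 x 10 mm; origin at the centre of its underside
- pen_case: bystander: flat metal pen case lying, 170 x 45 x 22 mm, long side along its x; origin at the centre of its underside

How it is judged:
On the way, in this order (a step that is already met when the one before it is completed fails the run):
1. the pawl is pressed clear of the teeth while the board is still up (value of joint pawl above 0.27 rad and value of joint board above 0.5 rad), for 0.2 s.
2. the board is pushed fully down with the pawl still clear (value of joint board below 0.05 rad and value of joint pawl above 0.25 rad), for 0.2 s.
At the end, for the whole second after the job is handed in: the board lies fully down (within 0.05 rad of level, at rest), the pawl is still clear of the teeth (above 0.25 rad), and flask, cup, phone and pen case are within 30 mm of where they stood (all of step 2 and value of joint board above -0.05 rad and velocity of joint board below 0.05 rad/s and not (distance of flask from where it was at the start of the episode above 0.03 m) and not (distance of cup from where it was at the start of the episode above 0.03 m) and not (distance of phone from where it was at the start of the episode above 0.03 m) and not (distance of pen_case from where it was at the start of the episode above 0.03 m)); the robot touches nothing.
It fails at once if the board is raised well above where it stood (beyond 0.92 rad) (value of joint board above 0.92 rad).
It fails at once if the flask is moved more than 30 mm, lifted or carried (distance of flask from where it was at the start of the episode above 0.03 m).
It fails at once if the cup is moved more than 30 mm, lifted or carried (distance of cup from where it was at the start of the episode above 0.03 m).
It fails at once if the phone is moved more than 30 mm, lifted or carried (distance of phone from where it was at the start of the episode above 0.03 m).
It fails at once if the pen case is moved more than 30 mm, lifted or carried (distance of pen_case from where it was at the start of the episode above 0.03 m).
It also fails if it takes over 48 s, if anything falls off the work surface, if the arm or the gripper's body presses on something with over 40 N, if the wrist force passes 120 N, or if a joint passes its speed limit or range.

ROBOT

A 6-joint arm with a two-finger parallel gripper is mounted at the origin on the work surface. World frame = base frame: x ahead of the robot, y to its left, z up, the work surface at z = 0. Lengths are in m, angles in rad, forces in N, time in s.
With the tool pointing down it reaches from about 0.35 to 0.975 m from the base axis. Payload 4.9 kg.
Tool frame: the origin (TCP) lies on the centre line of the jaws, within the pads' length; the fingertips stand 11 mm ahead of it and the grasp point (between the pads) lies 8 mm behind it (manip.finger_overhang is the distance from the TCP to the fingertips, in m); y points along the fingers, z is the direction in which the jaws open and shut, and the axes are right-handed (so a half turn about y gives the same grasp; the last joint's range is limited). The gripper opens to 85 mm and grips with 20 to 120 N. Pads are 22 mm wide; open, the fingers measure 114 mm over their backs; the gripper's body (76 mm by 85 mm) begins 54 mm behind the grasp point. The pads swing forward as they close: fully open they stand 13 mm farther back than shut.
Start: joints at [-1.363, 0.053, 1.613, -0, 1.476, -0.119], TCP at [0.201, -0.592, 0.242] pointing down, gripper open.
Joint ranges: [-3.01, 3.01], [-1.01, 2.22], [0.06, 2.58], [-1.02, 4.17], [0.09, 2.62], [-3.14, 3.14]. Speed limits (rad/s): [2.57, 2.57, 3.14, 3.14, 3.14, 3.14].

INTERFACE

Orientations are given as a unit quaternion [w, x, y, z].
In Python, from plant import readout, cams, workorder, manip gives the robot as it stands.
- The arm moves only by the tool play_rows, never from a script. Its arguments are lists of equal length, an entry for each row: "slide": the shift along the tool's x, y, z in cm, a list of three; "yaw": the turn about the tool's y in degrees; "grip": the closure, from -1 (fully open) to 1 (shut), so that 0 is half open. In form: {"slide": [[x, y, z], ...], "yaw": [yaw, ...], "grip": [grip, ...]}. A call has 1 to 12 rows; each row shifts and turns the commanded pose from where the row before left it, along the tool's axes as they then stand; what a row does not reach is not made up. A row lasts 1/10 s, in which the tool goes at most 50 mm and 8.59 degrees, less where a joint would pass 70% of its speed; a pose out of reach is approached as far as the arm can. A call with a gripper value outside its range is refused whole. The fingers move at their own pace and stop on an object; the grip force is fixed at half the most. Time passes only in rows, so rows that do not move let the fingers close. It gives the time, the measured TCP pose, the force and the opening at its end, in the units of the state.
- readout.state(): the state, without advancing time (a new reading comes with each control period).
- cams.grab_frame(name): name is "scene" or "top"; returns a dict with "image" (384x512x3 uint8, red, green, blue), "mtx" (3x3 intrinsics, pixels), "R" (3x3) and "t" (3): a world point X has camera coordinates R X + t. Camera axes: x right, y down, z forward; pixel columns grow to the right and rows downward; lengths in m; the calibration is good to about 2 mm. A picture is of the moment at which its call begins. There is no depth.
- workorder.job_done(): hands the job in, once; it reports no verdict.
The state is a dict: "time": time; "joint_pos": joint angles; "joint_vel": joint speeds; "joint_efforts": joint torques, N m; "tool_pos": TCP position; "tool_rot": TCP orientation; "contact_force": force on the tool from outside, world axes, zero at the start; "ft_torque": the same for the moment, N m; "gripper_width": opening from 0.0 (shut) to 1.0 (fully open).
Only numpy, scipy, OpenCV 4.12 (cv2) and the standard library are available. Lean on these libraries where they do the work, as an engineer would, in place of code of your own. Each camera call takes 0.05 s, during which the arm holds its last target.

## Working session

There is one attempt and no reset: what is moved stays moved. The work goes in short steps, Python scripts to look and compute and a tool call to move; the robot and the scene stay as the last step left them, time stands still between calls to the robot, and variables do not carry over. Pictures are saved under pics/ and viewed, and the job is handed in when it is done.

Besides the shell and the picture viewer there is one more tool, called after "Emit:" as name(argument=value, ...), one argument or row to a line, values as JSON. play_rows: Moves the arm, as the interface text tells. Its arguments: {"type":"object","properties":{"slide":{"type":"array","items":{"type":"array","items":{"type":"number"}}},"yaw":{"type":"array","items":{"type":"number"}},"grip":{"type":"array","items":{"type":"number"}}},"required":["slide","yaw","grip"]}

```bash
mkdir -p pics; ls
python3 - <<'E'
from plant import readout,cams,manip
import cv2
s=readout.state();print(s['time'],s['tool_pos'],s['tool_rot'],s['contact_force'],s['gripper_width'],manip.finger_overhang)
import pickle
d={}
for n in("scene","top"):
    f=cams.grab_frame(n);d[n]=f;cv2.imwrite(f'pics/{n}0.png',cv2.cvtColor(f['image'],cv2.COLOR_RGB2BGR));print(n,f['mtx'].tolist(),f['R'].round(3).tolist(),f['t'])
pickle.dump(d,open('f0.pkl','wb'))
E
```

```text
pics
0.0 [ 0.20052293 -0.59132186  0.24105973] [ 0.11501647 -0.11506019  0.69841392 -0.69695793] [0.1535669  0.12272342 0.49162327] 1.000640411250924 0.011
scene [[359.04277396747784, 0.0, 259.1243145157395], [0.0, 359.04277396747784, 196.95646496558317], [0.0, 0.0, 1.0]] [[-0.198, 0.98, 0.012], [0.673, 0.145, -0.725], [-0.713, -0.135, -0.688]] [ 0.17530282 -0.33595204  1.46229075]
top [[433.65626322143027, 0.0, 259.38372617044354], [0.0, 433.65626322143027, 193.0790745037396], [0.0, 0.0, 1.0]] [[-0.002, -1.0, -0.009], [-0.998, 0.002, -0.055], [0.055, 0.009, -0.998]] [-0.05606956  0.61923722  0.99852088]
```

View pics/scene0.png

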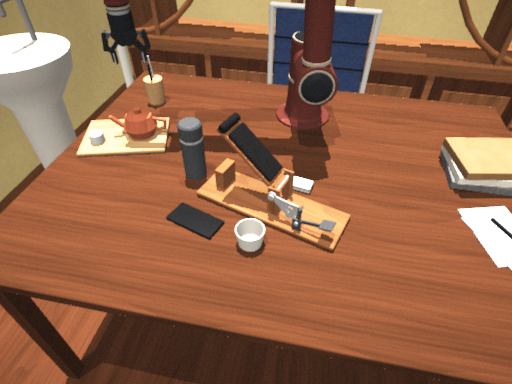

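View pics/top0.png

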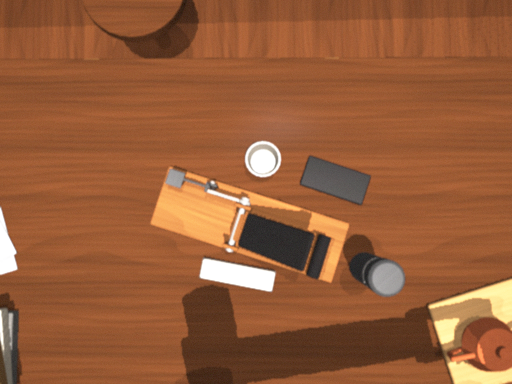

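Run:
```python
import pickle,cv2
d=pickle.load(open('f0.pkl','rb'))
a=d['top']['image'][150:300,140:410][:,:,::-1];cv2.imwrite('pics/topz.png',cv2.resize(a,None,fx=2.9,fy=2.9,interpolation=cv2.INTER_CUBIC))
a=d['scene']['image'][100:260,160:360][:,:,::-1];cv2.imwrite('pics/scz.png',cv2.resize(a,None,fx=3.7,fy=3.7,interpolation=cv2.INTER_CUBIC))
```

```text
(no output)
```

View pics/topz.png

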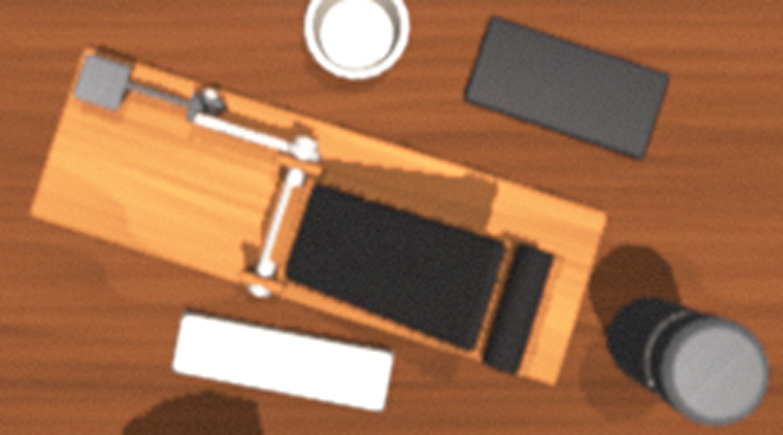

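View pics/scz.png

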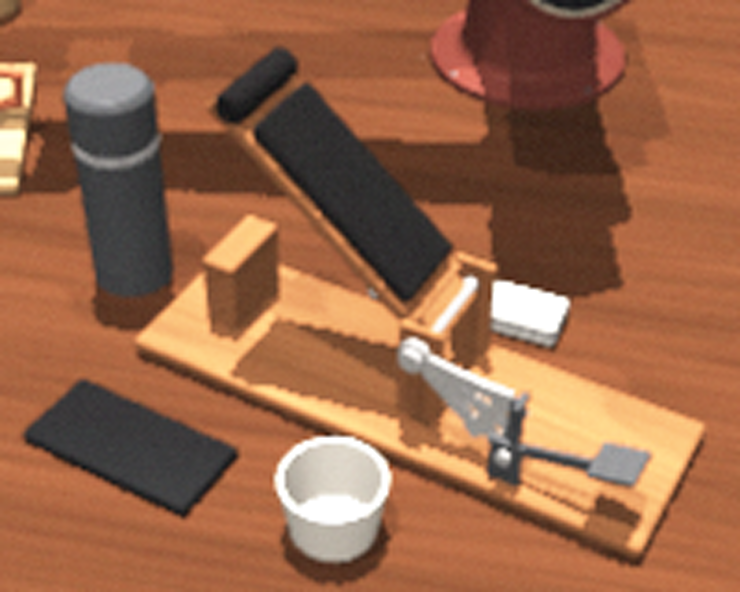

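The zoomed top view shows the plank's corners at about (84,49), (606,212), (556,384), (32,214). The tab is centred at (102,82) in that view and at (620,463) in the zoomed scene view. The board roll is at the right end, next to the flask.

```bash
cat > h.py <<'E'
import pickle,numpy as np
def ray(f,p):
    R=np.array(f['R']);t=np.array(f['t']);d=R.T@np.linalg.inv(f['mtx'])@np.array([p[0],p[1],1.]);return -R.T@t,d/np.linalg.norm(d)
def plane(f,p,z):
    o,d=ray(f,p);return o+d*(z-o[2])/d[2]
def tri(a,b):
    (o,d),(q,e)=a,b
    s=np.linalg.lstsq(np.c_[d,-e],q-o,rcond=None)[0];A=o+s[0]*d;B=q+s[1]*e
    return (A+B)/2,np.linalg.norm(A-B)
def proj(f,X):
    c=np.array(f['R'])@X+f['t'];c=np.array(f['mtx'])@c;return c[:2]/c[2]
zt=lambda p:(p[0]/2.9+140-.33,p[1]/2.9+150-.33)
zs=lambda p:(p[0]/3.7+160-.36,p[1]/3.7+100-.36)
E
python3 - <<'E'
from h import *
d=pickle.load(open('f0.pkl','rb'));T,S=d['top'],d['scene']
W=np.array([plane(T,zt(p),.018) for p in [(84,49),(606,212),(556,384),(32,214)]])
print(W.round(4));print([np.linalg.norm(W[i]-W[(i+1)%4]).round(4) for i in range(4)])
L=np.array([(-.2,.085),(.245,.085),(.245,-.06),(-.2,-.06)])
A=W[:,:2]-W[:,:2].mean(0);B=L-L.mean(0)
th=np.arctan2((B[:,0]*A[:,1]-B[:,1]*A[:,0]).sum(),(A*B).sum());R=np.array([[np.cos(th),-np.sin(th)],[np.sin(th),np.cos(th)]])
o=W[:,:2].mean(0)-R@L.mean(0);print('origin',o,'th',th,'res',(W[:,:2]-(L@R.T+o)).round(4).tolist())
for p in [(148,344-0),]: pass
print('scene corners',plane(S,zs((703,430)),.018),plane(S,zs((633,549)),.018),plane(S,zs((140,343)),.018))
w=lambda x,y,z:np.r_[R@[x,y]+o,z]
tab=w(-.167,.06,.069);print('tab model',tab,'top',plane(T,zt((102,82)),.069),'tri',tri(ray(T,zt((102,82))),ray(S,zs((620,463)))))
# roll centre in both
print('roll',tri(ray(T,zt((518,307))),ray(S,zs((257,84)))))
for p,q in [((503,240),(308,88)),((474,350),(0,0))]: pass
from scipy.optimize import minimize_scalar
rt=np.array(zt((518,307)));rs=np.array(zs((257,82)))
def pt(a,u,n,y=0): return w(u*np.cos(a)-n*np.sin(a),y,.09+u*np.sin(a)+n*np.cos(a))
r,_=tri(ray(T,rt),ray(S,rs));l=R.T@(r[:2]-o);print('roll local',l,'angle',np.arctan2(r[2]-.09,l[0])-np.arctan2(.012,.222),np.hypot(l[0],r[2]-.09))
for a in (.6,.65,.7,.75): print(a,pt(a,.165,.018), pt(a,.235,.02))
print('down press',pt(0,.165,.018))
np.savez('fit.npz',o=o,th=th)
# bystanders
print('flask top',plane(T,zt((713,370)),.195),'cup',plane(T,zt((356,28)),.055),'pencase',plane(T,zt((283,362)),.022))
E
```

```text
[[ 0.682   0.1559  0.018 ]
 [ 0.5494 -0.2649  0.018 ]
 [ 0.4128 -0.2233  0.018 ]
 [ 0.5486  0.1965  0.018 ]]
[np.float64(0.4411), np.float64(0.1428), np.float64(0.4412), np.float64(0.1394)]
origin [ 0.54309976 -0.00872015] th -1.8785978458639945 res [[-0.0027, -0.0003], [-0.0005, 0.0031], [0.0011, 0.0007], [0.0021, -0.0035]]
scene corners [0.5562187  0.19743503 0.018     ] [0.6848728  0.15085804 0.018     ] [ 0.55333498 -0.25832855  0.018     ]
tab model [0.6508749  0.13225332 0.069     ] top [0.65046159 0.13058142 0.069     ] tri (array([0.65056245, 0.13178614, 0.06704191]), np.float64(0.0015867716364390584))
roll (array([ 0.49312647, -0.16533766,  0.23906338]), np.float64(0.0009354122703063748))
roll local [ 1.64175214e-01 -6.87129825e-05] angle 0.6891627198875464 0.22296379506324826
0.6 [ 0.50492117 -0.12881441  0.19802205] [ 0.48776    -0.18279645  0.23919769]
0.65 [ 0.50660454 -0.12351921  0.20418527] [ 0.4900883  -0.17547258  0.24814048]
0.7 [ 0.50837914 -0.11793707  0.21006308] [ 0.4925491  -0.16773191  0.256688  ]
0.75 [ 0.51024051 -0.11208194  0.2156408 ] [ 0.49513625 -0.1595938   0.26481889]
down press [ 0.49311066 -0.16596547  0.108     ]
flask top [ 0.44808496 -0.29890827  0.195     ] cup [ 0.69349622 -0.06474189  0.055     ] pencase [ 0.43085339 -0.00602675  0.022     ]
```

```bash
cat > mv.py <<'E'
from plant import readout
import numpy as np,sys
from scipy.spatial.transform import Rotation as Ro
s=readout.state();q=s['tool_rot'];R=Ro.from_quat([q[1],q[2],q[3],q[0]]).as_matrix()
print('t',s['time'],'pos',np.round(s['tool_pos'],4),'F',np.round(s['contact_force'],2),'w',round(s['gripper_width'],3),'j',np.round(s['joint_pos'],2))
print(R.round(3).tolist())
if len(sys.argv)>1:
    tgt=np.array(list(map(float,sys.argv[1:4])));print('slide cm',(R.T@(tgt-s['tool_pos'])*100).round(2))
E
python3 mv.py 0.651 0.132 0.38; python3 mv.py 0.2 -0.591 0.38
```

```text
t 0.1 pos [ 0.2005 -0.5914  0.2412] F [-0.17  0.25 -0.2 ] w 0.997 j [-1.36  0.05  1.61 -0.    1.48 -0.12]
[[-0.947, -0.0, 0.321], [-0.321, 0.002, -0.947], [-0.0, -1.0, -0.002]]
slide cm [-65.89 -13.77 -54.07]
t 0.1 pos [ 0.2005 -0.5914  0.2412] F [-0.17  0.25 -0.2 ] w 0.997 j [-1.36  0.05  1.61 -0.    1.48 -0.12]
[[-0.947, -0.0, 0.321], [-0.321, 0.002, -0.947], [-0.0, -1.0, -0.002]]
slide cm [  0.03 -13.88  -0.08]
```

Emit:
play_rows(
  slide=[
    [0, -4, 0],
    [0, -4, 0],
    [0, -4, 0],
    [-3.3, -1.8, -2.7],
    [-3.3, 0, -2.7],
    [-3.3, 0, -2.7],
    [-3.3, 0, -2.7],
    [-3.3, 0, -2.7],
    [-3.3, 0, -2.7],
    [-3.3, 0, -2.7],
    [-3.3, 0, -2.7],
    [-3.3, 0, -2.7],
  ],
  yaw=[0, 0, 0, 0, 0, 0, 0, 0, 0, 0, 0, 0],
  grip=[1, 1, 1, 1, 1, 1, 1, 1, 1, 1, 1, 1],
)

```text
time: 1.3
tool_pos: [0.4044, -0.2647, 0.3798]
tool_rot: [0.115, -0.115, 0.698, -0.698]
contact_force: [1.1, -0.2, 0.0]
gripper_width: 0.005
```

Emit:
play_rows(
  slide=[
    [-3.3, 0, -2.7],
    [-3.3, 0, -2.7],
    [-3.3, 0, -2.7],
    [-3.3, 0, -2.7],
    [-3.3, 0, -2.7],
    [-3.3, 0, -2.7],
    [-3.3, 0, -2.7],
    [-3.3, 0, -2.7],
    [-3.3, 0, -2.7],
    [-3.3, 0, -2.7],
    [0, 0, 0],
    [0, 0, 0],
  ],
  yaw=[0, 0, 0, 0, 0, 0, 0, 0, 0, 0, 0, 0],
  grip=[1, 1, 1, 1, 1, 1, 1, 1, 1, 1, 1, 1],
)

```text
time: 2.5
tool_pos: [0.6297, 0.0959, 0.3791]
tool_rot: [-0.115, 0.116, -0.698, 0.698]
contact_force: [-0.1, -0.3, 0.3]
gripper_width: 0.005
```

```bash
python3 mv.py 0.651 0.132 0.10
```

```text
t 2.5 pos [0.6297 0.0959 0.3791] F [-0.11 -0.28  0.28] w 0.005 j [ 0.03  0.04  1.4  -0.    1.7   1.28]
[[-0.947, -0.002, 0.322], [-0.322, -0.001, -0.947], [0.002, -1.0, -0.0]]
slide cm [-3.24 27.9  -2.73]
```

Emit:
play_rows(
  slide=[
    [-1.6, 0, -1.4],
    [-1.6, 4, -1.3],
    [0, 4, 0],
    [0, 4, 0],
    [0, 4, 0],
    [0, 4, 0],
    [0, 4, 0],
    [0, 3, 0],
    [0, 0, 0],
    [0, 0, 0],
  ],
  yaw=[0, 0, 0, 0, 0, 0, 0, 0, 0, 0],
  grip=[1, 1, 1, 1, 1, 1, 1, 1, 1, 1],
)

```text
time: 3.5
tool_pos: [0.6513, 0.13, 0.1108]
tool_rot: [-0.114, 0.115, -0.698, 0.698]
contact_force: [0.7, -0.5, 0.6]
gripper_width: 0.0
```

```bash
python3 mv.py 0.651 0.132 0.044
python3 - <<'E'
from plant import cams
import cv2,numpy as np
a=cams.grab_frame('scene')['image'][60:280,200:400][:,:,::-1];b=cams.grab_frame('top')['image'][100:320,120:320][:,:,::-1]
cv2.imwrite('pics/p1.png',cv2.resize(np.hstack([a,b]),None,fx=2,fy=2))
E
```

```text
t 3.5 pos [0.6513 0.13   0.1108] F [ 0.69 -0.46  0.63] w 0.0 j [ 0.09  0.25  1.62 -0.    1.27  1.33]
[[-0.947, -0.0, 0.32], [-0.32, -0.0, -0.947], [0.0, -1.0, 0.0]]
slide cm [-0.04  6.68 -0.2 ]
```

View pics/p1.png

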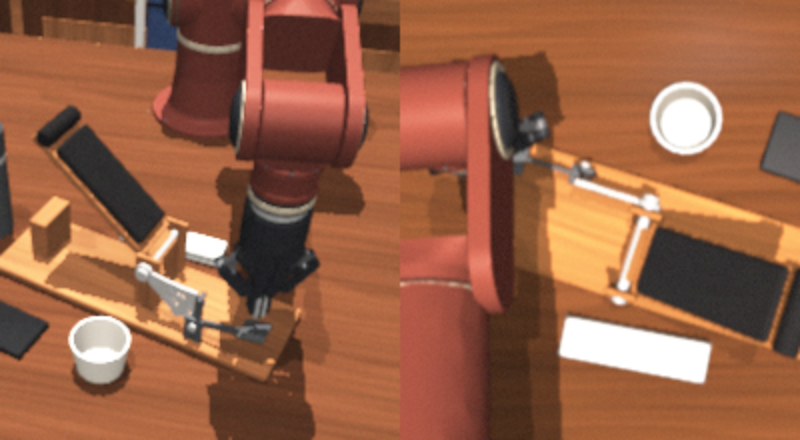

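The closed fingertips stand about 30 mm above the tab, at left-panel pixel (260,310). Next I press down in small steps.

Emit:
play_rows(
  slide=[
    [0, 1, -0.2],
    [0, 1, 0],
    [0, 0.7, 0],
    [0, 0.5, 0],
    [0, 0.5, 0],
    [0, 0.5, 0],
    [0, 0, 0],
  ],
  yaw=[0, 0, 0, 0, 0, 0, 0],
  grip=[1, 1, 1, 1, 1, 1, 1],
)

```text
time: 4.3
tool_pos: [0.651, 0.133, 0.0679]
tool_rot: [-0.115, 0.115, -0.698, 0.698]
contact_force: [1.3, 1.0, 1.5]
gripper_width: -0.003
```

Emit:
play_rows(
  slide=[
    [0, 0.4, 0],
    [0, 0.4, 0],
    [0, 0.4, 0],
    [0, 0.4, 0],
    [0, 0.4, 0],
    [0, 0, 0],
  ],
  yaw=[0, 0, 0, 0, 0, 0],
  grip=[1, 1, 1, 1, 1, 1],
)

```text
time: 4.9
tool_pos: [0.6507, 0.1328, 0.0476]
tool_rot: [-0.115, 0.115, -0.698, 0.698]
contact_force: [1.7, 1.6, 3.0]
gripper_width: 0.004
```

Emit:
play_rows(
  slide=[
    [0, 0.2, 0],
    [0, 0.2, 0],
    [0, 0, 0],
  ],
  yaw=[0, 0, 0],
  grip=[1, 1, 1],
)

```text
time: 5.2
tool_pos: [0.6511, 0.1327, 0.0463]
tool_rot: [-0.115, 0.115, -0.697, 0.698]
contact_force: [-4.0, 1.4, 12.3]
gripper_width: -0.001
```

Emit:
play_rows(
  slide=[
    [0, 0.15, 0],
    [0, 0, 0],
  ],
  yaw=[0, 0],
  grip=[1, 1],
)

```text
time: 5.4
tool_pos: [0.6512, 0.1326, 0.0461]
tool_rot: [-0.115, 0.115, -0.697, 0.698]
contact_force: [-5.9, 0.5, 17.6]
gripper_width: -0.0
```

Force rises sharply with no further travel (tip at 35 mm), so the tab is on its bottom stop. Now I lift and check with the camera.

Emit:
play_rows(
  slide=[
    [0, 0, 0],
    [0, -1, 0],
    [0, -3, 0],
    [0, -5, 0],
    [0, -5, 0],
    [0, -5, 0],
    [0, -5, 0],
    [0, -3, 0],
    [2, 0, 4],
    [2, 0, 4],
    [0, 0, 0],
  ],
  yaw=[0, 0, 0, 0, 0, 0, 0, 0, 0, 0, 0],
  grip=[1, 1, 1, 1, 1, 1, 1, 1, 1, 1, 1],
)

```text
time: 6.5
tool_pos: [0.6374, 0.0394, 0.3114]
tool_rot: [-0.112, 0.114, -0.697, 0.699]
contact_force: [-0.2, 0.9, -0.1]
gripper_width: 0.002
```

```bash
python3 mv.py 0.505 -0.129 0.30
python3 - <<'E'
from plant import cams
import cv2,numpy as np
a=cams.grab_frame('scene')['image'][100:260,160:360][:,:,::-1]
cv2.imwrite('pics/p2.png',cv2.resize(a,None,fx=3.7,fy=3.7,interpolation=cv2.INTER_CUBIC))
E
```

```text
t 6.5 pos [0.6374 0.0394 0.3114] F [-0.17  0.87 -0.11] w 0.002 j [-0.05  0.06  1.5  -0.    1.59  1.2 ]
[[-0.949, -0.003, 0.316], [-0.316, -0.003, -0.949], [0.004, -1.0, 0.002]]
slide cm [17.87  1.24 11.8 ]
```

View pics/p2.png

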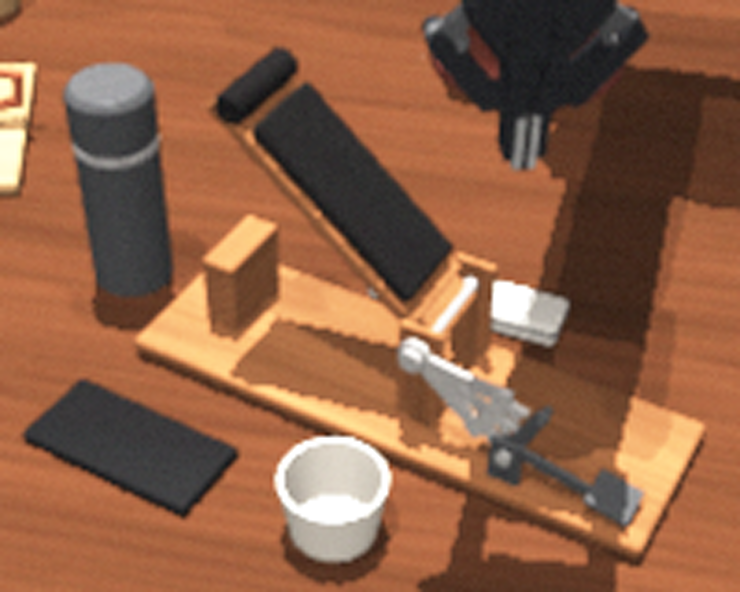

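The tab now lies low, at (612,497), with the pawl tilted away from the sector. The board is still up. Next I check the tab's height and move over the board.

Run:
```python
from h import *
from plant import cams
d=pickle.load(open('f0.pkl','rb'));S=d['scene'];T=cams.grab_frame('top')
a=np.load('fit.npz');th=float(a['th']);R=np.array([[np.cos(th),-np.sin(th)],[np.sin(th),np.cos(th)]])
for z in (.033,.04,.05): print(z,R.T@(plane(S,zs((614,497)),z)[:2]-a['o']))
```

```text
0.033 [-0.16840433  0.06116063]
0.04 [-0.16976386  0.06729004]
0.05 [-0.17170604  0.07604635]
```

Emit:
play_rows(
  slide=[
    [2, -1, 1.3],
    [3, 0, 2],
    [3, 0, 2],
    [3, 0, 2],
    [3, 0, 2],
    [3, 0, 2],
    [0, 0, 0],
    [0, 0, 0],
  ],
  yaw=[0, 0, 0, 0, 0, 0, 0, 0],
  grip=[1, 1, 1, 1, 1, 1, 1, 1],
)

```text
time: 7.4
tool_pos: [0.5137, -0.1168, 0.3221]
tool_rot: [0.115, -0.115, 0.698, -0.697]
contact_force: [0.7, 0.5, 0.1]
gripper_width: -0.004
```

```bash
python3 mv.py 0.507 -0.122 0.23
```

```text
t 7.4 pos [ 0.5137 -0.1168  0.3221] F [0.69 0.54 0.07] w -0.004 j [-0.37 -0.22  1.74  0.    1.62  0.88]
[[-0.947, -0.001, 0.321], [-0.321, 0.001, -0.947], [0.001, -1.0, -0.001]]
slide cm [0.79 9.21 0.29]
```

Tab height agrees: local (-168, 61) at z = 33 mm, so it is at the bottom stop. Now I push the board down along its arc.

Emit:
play_rows(
  slide=[
    [0.8, 3, 0.3],
    [0, 3, 0],
    [0, 2, 0],
    [0, 1, 0],
    [0, 1, 0],
    [0.3, 1, 0.4],
    [0.3, 1, 0.4],
    [0.3, 1, 0.4],
    [0, 0, 0],
  ],
  yaw=[0, 0, 0, 0, 0, 0, 0, 0, 0],
  grip=[1, 1, 1, 1, 1, 1, 1, 1, 1],
)

```text
time: 8.3
tool_pos: [0.504, -0.1371, 0.1942]
tool_rot: [-0.116, 0.114, -0.697, 0.698]
contact_force: [0.9, 0.1, 1.5]
gripper_width: 0.005
```

```bash
python3 mv.py 0.496 -0.157 0.119
python3 - <<'E'
from plant import cams
import cv2,numpy as np
a=cams.grab_frame('scene')['image'][100:260,160:360][:,:,::-1]
cv2.imwrite('pics/p3.png',cv2.resize(a,None,fx=3.7,fy=3.7,interpolation=cv2.INTER_CUBIC))
E
```

```text
t 8.3 pos [ 0.504  -0.1371  0.1942] F [0.87 0.14 1.45] w 0.005 j [-0.41 -0.16  1.9  -0.    1.4   0.84]
[[-0.947, 0.003, 0.322], [-0.322, -0.001, -0.947], [-0.002, -1.0, 0.002]]
slide cm [1.42 7.52 1.61]
```

View pics/p3.png

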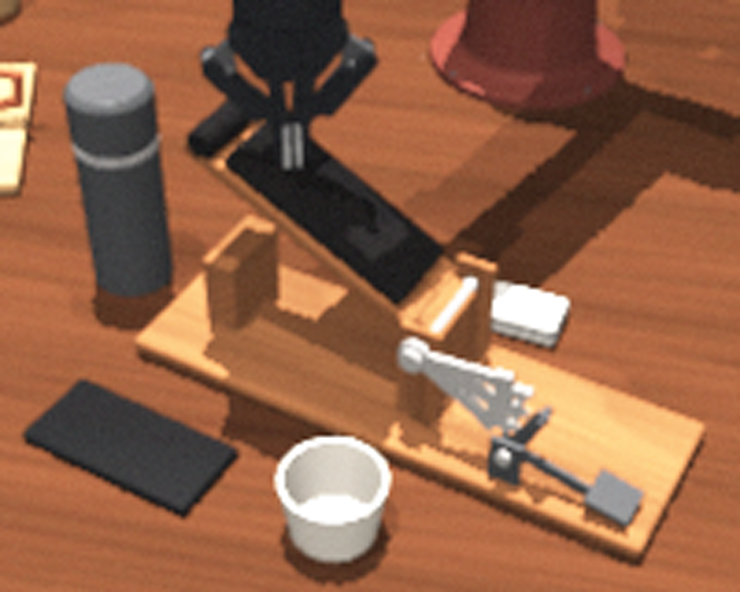

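The board is going down under the tip at (292,160), and the pawl stays low. I keep pushing.

Emit:
play_rows(
  slide=[
    [0.2, 0.8, 0.3],
    [0.2, 0.8, 0.3],
    [0.2, 0.8, 0.3],
    [0.2, 0.8, 0.3],
    [0.2, 0.8, 0.2],
    [0.1, 0.8, 0.1],
    [0.1, 0.6, 0.1],
    [0, 0.6, 0],
    [0, 0.4, 0],
    [0, 0, 0],
  ],
  yaw=[0, 0, 0, 0, 0, 0, 0, 0, 0, 0],
  grip=[1, 1, 1, 1, 1, 1, 1, 1, 1, 1],
)

```text
time: 9.35
tool_pos: [0.4974, -0.1564, 0.13]
tool_rot: [-0.116, 0.115, -0.697, 0.698]
contact_force: [0.6, -1.3, 2.1]
gripper_width: -0.002
```

```bash
python3 mv.py 0.493 -0.160 0.119
```

```text
t 9.35 pos [ 0.4974 -0.1564  0.13  ] F [ 0.62 -1.3   2.06] w -0.002 j [-0.45 -0.1   1.96 -0.    1.28  0.8 ]
[[-0.947, 0.002, 0.322], [-0.322, -0.002, -0.947], [-0.001, -1.0, 0.002]]
slide cm [0.54 1.1  0.2 ]
```

Emit:
play_rows(
  slide=[
    [0.1, 0.3, 0.1],
    [0.1, 0.3, 0.1],
    [0, 0.3, 0],
    [0, 0.2, 0],
    [0, 0, 0],
  ],
  yaw=[0, 0, 0, 0, 0],
  grip=[1, 1, 1, 1, 1],
)

```text
time: 9.85
tool_pos: [0.4962, -0.1585, 0.1189]
tool_rot: [-0.116, 0.114, -0.697, 0.698]
contact_force: [3.4, 1.3, 6.8]
gripper_width: -0.001
```

Emit:
play_rows(
  slide=[
    [0, 0.2, 0],
    [0, 0, 0],
  ],
  yaw=[0, 0],
  grip=[1, 1],
)

```text
time: 10.05
tool_pos: [0.4963, -0.1586, 0.1188]
tool_rot: [-0.116, 0.114, -0.697, 0.698]
contact_force: [-1.4, 3.6, 16.3]
gripper_width: -0.0
```

The board has met its stop: force jumped to 16 N with no travel and the tip is at 108 mm, the height expected. I hold briefly, then lift clear.

Emit:
play_rows(
  slide=[
    [0, 0, 0],
    [0, 0, 0],
    [0, -0.5, 0],
    [0, -2, 0],
    [0, -4, 0],
    [0, -5, 0],
    [0, -5, 0],
    [0, -4, 0],
    [4, 0, 0],
    [4, 0, 0],
    [4, 0, 0],
    [0, 0, 0],
  ],
  yaw=[0, 0, 0, 0, 0, 0, 0, 0, 0, 0, 0, 0],
  grip=[1, 1, 1, 1, 1, 1, 1, 1, 1, 1, 1, 1],
)

```text
time: 11.25
tool_pos: [0.3781, -0.1975, 0.3192]
tool_rot: [0.112, -0.115, 0.698, -0.698]
contact_force: [0.0, 0.5, -0.7]
gripper_width: -0.006
```

```bash
python3 mv.py
python3 - <<'E'
from plant import cams
import cv2,numpy as np,pickle
d={n:cams.grab_frame(n) for n in('scene','top')};pickle.dump(d,open('f1.pkl','wb'))
a=d['scene']['image'][100:260,160:360][:,:,::-1]
cv2.imwrite('pics/p4.png',cv2.resize(a,None,fx=3.7,fy=3.7,interpolation=cv2.INTER_CUBIC))
a=d['top']['image'][150:300,140:410][:,:,::-1]
cv2.imwrite('pics/p4t.png',cv2.resize(a,None,fx=2.9,fy=2.9,interpolation=cv2.INTER_CUBIC))
E
```

```text
t 11.25 pos [ 0.3781 -0.1975  0.3192] F [ 0.03  0.5  -0.69] w -0.006 j [-0.66 -0.48  1.94 -0.    1.68  0.59]
[[-0.948, -0.004, 0.317], [-0.317, 0.001, -0.948], [0.003, -1.0, -0.002]]
```

View pics/p4.png

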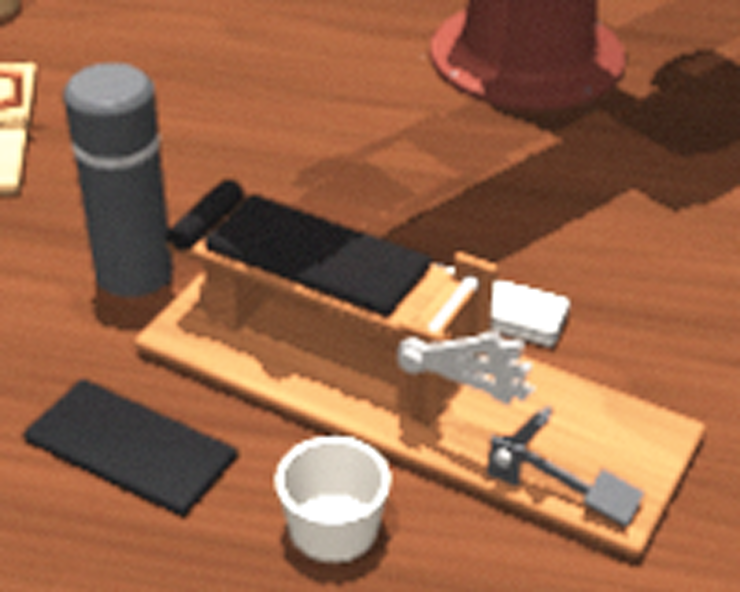

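View pics/p4t.png

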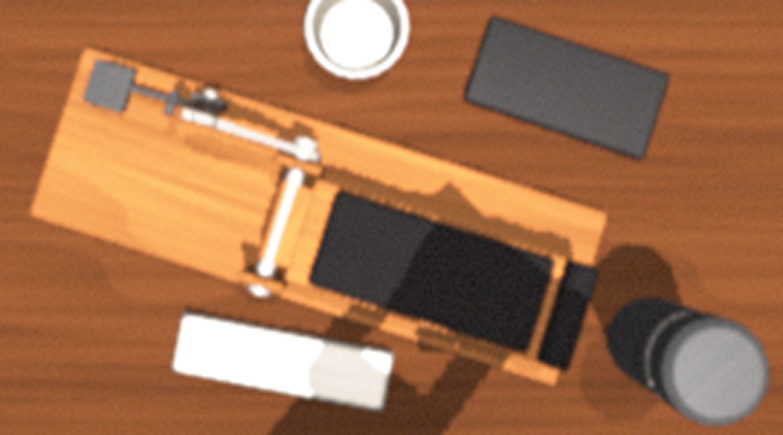

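Run:
```python
from h import *
d=pickle.load(open('f1.pkl','rb'));a=np.load('fit.npz');th=float(a['th']);R=np.array([[np.cos(th),-np.sin(th)],[np.sin(th),np.cos(th)]])
r,e=tri(ray(d['top'],zt((570,318))),ray(d['scene'],zs((206,213))));l=R.T@(r[:2]-a['o']);print(r,e,l,'angle',np.arctan2(r[2]-.09,l[0])-np.arctan2(.012,.222))
t,e=tri(ray(d['top'],zt((109,86))),ray(d['scene'],zs((613,497))));print('tab',t,e)
from plant import workorder;print(workorder.job_done())
```

```text
[ 0.47248126 -0.22097468  0.09738886] 0.001679251308883072 [ 0.22367386 -0.00299404] angle -0.020979424577146383
tab [0.65070608 0.13271481 0.03093324] 3.5505085847502426e-05
the job is handed in; nothing more can be done
None
```

I pressed the pawl's tab down to its bottom stop, pushed the padded board flat, lifted the hand clear and handed the job in at about 11 s. No verdict is reported.

- **Pawl:** while pressing, the force rose to about 18 N with no further travel. Seen from both cameras at the end, the tab is 31 mm above the desk (about 33 mm expected at the stop).
- **Board:** it stopped with the fingertips at 108 mm, as expected, and the force there rose to 16 N without moving. The roll measured from both cameras at the end gives a board angle of about -0.02 rad. That is within roughly 5 mm of picture error from level.
- **Bystanders and hand:** flask, cup, phone and pen case sit at the same pixels as in the first pictures. The hand is clear, with the wrist force near zero.

No check failed. The only mismatch was in the first fit of the foot, whose edges came out 4 to 6 mm short.

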